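Hang the rinsed spray-gun cup to dry

TASK

The rinsed bare-metal spray-gun cup lies on its side in the drain rack. Turn it upside down over the yellow peg of the drying stand and set it down, without dropping it, so that it stands straight, mouth down, on the stand with the peg inside it, then let go. Leave the red cup in its bay of the rack and the paint tin where it is.

Things in the scene. Friction and masses are not known exactly. Their poses are not given: they have to be found in the camera images.
- metal_cup_mid (a point): Bare steel straight round cup to move: 54 mm outer diameter, 70 mm long, 3 mm wall, 4 mm bottom, about 0.12 kg. It lies on two rods in one bay of the drain rack, mouth away from the robot and 35 degrees below level, sides free for the fingers. The rods turn up 10 mm in front of its rim: lift straight up. Point: on its axis, half-way along; z points from closed bottom to open mouth.
- peg_tip (a point): Top of the yellow upright peg of the drying stand, 14 mm in diameter with a round end, 62 mm above the bench, z up. The dark round foot, 116 mm wide, fixed to the bench, has four radial ribs, tops 50 mm below this point; the rim of the upturned cup stands on them and the peg does not reach the cup's bottom.
- red_cup_mid (a point): Red plastic cup of the same shape and size, a bystander, lying parallel and level with the metal cup, 140 mm to its side, in the other bay of the rack (blue base 150 by 250 mm, fixed to the bench; under each bay two steel rods 32 mm apart). Point: on its axis, half-way along; z points to its mouth.
- paint_tin: Closed tin with a green band, 66 mm in diameter and 85 mm high, standing on the bench; a bystander. Origin at the centre of its underside, z up.
Not all that is in view belongs to the job. What is shaped like the part that bears metal_cup_mid but brown or pink is not meant. Of the things shaped like the part that bears peg_tip, the dark steel one is meant.

How it is judged:
By the outcome, as a careful person would: the job done as asked, in the order asked, and still so for the second after the job is handed in, with the robot touching nothing.
It also fails if it takes over 40 s, if anything falls off the work surface, if the arm or the gripper's body presses on something with over 40 N, if the wrist force passes 120 N, or if a joint passes its speed limit or range.

ROBOT

A 6-joint arm with a two-finger parallel gripper is mounted at the origin on the work surface. World frame = base frame: x ahead of the robot, y to its left, z up, the work surface at z = 0. Lengths are in m, angles in rad, forces in N, time in s.
With the tool pointing down it reaches from about 0.275 to 0.875 m from the base axis. Payload 12.5 kg.
Tool frame: the origin (TCP) lies on the centre line of the jaws, within the pads' length; the fingertips stand 8 mm ahead of it and the grasp point (between the pads) lies 11 mm behind it (manip.finger_overhang is the distance from the TCP to the fingertips, in m); z points along the fingers, y is the line along which they close (so a half turn about z gives the same grasp; the last joint's range is limited). The gripper opens to 85 mm and grips with 20 to 120 N. Pads are 22 mm wide; open, the fingers measure 114 mm over their backs; the gripper's body (76 mm by 85 mm) begins 54 mm behind the grasp point. The pads swing forward as they close: fully open they stand 13 mm farther back than shut.
Start: joints at [-0.085, 0.351, 1.652, -0, 1.139, -0.085], TCP at [0.55, 0, 0.239] pointing down, gripper open.
Joint ranges: [-2.75, 2.75], [-0.79, 2.1], [0.01, 2.65], [-1.57, 4.71], [0.07, 3.14], [-2.87, 2.87]. Speed limits (rad/s): [2.22, 2.22, 2.79, 3.14, 3.14, 3.14].

INTERFACE

Orientations are given as a unit quaternion [w, x, y, z].
In Python, from bench import manip gives the robot as it stands. The module is installed in compiled form; this text tells all that it offers.
- The arm moves only by the shell command python3 -m creep 'ROWS' [FORCE]. ROWS is JSON, a list that holds one entry, the list of rows, each a list of 7 numbers: the shift along the tool's x, y, z in m, then the turn, a rotation vector about the tool's x, y, z in rad, then the gripper's target within -1 to 1 (fully open at 1, half-way at 0, shut at -1). A call has exactly 10 rows; each row is the pose to reach, as a shift and turn from the pose commanded when the call began, along the tool's axes at that moment; what a row does not reach only later rows make up. A row lasts 1/10 s, in which the tool goes at most 50 mm and 8.59 degrees, less where a joint would pass 70% of its speed; a pose out of reach is approached as far as the arm can. A call with a gripper value outside its range is refused whole. The fingers move at their own pace and stop on an object; FORCE is the grip in N (left out, the last holds). Time passes only in rows, so rows that repeat a pose let the fingers close, or fill a call up. It gives the time, the measured TCP pose, the force, the opening and the grip force at its end, in the units of the state.
- manip.state(): the state, without advancing time (a new reading comes with each control period).
- manip.camera(name): name is "scene" or "side" or "wrist"; returns the picture (420x560x3 uint8, red, green, blue); there is no depth.
- manip.camera_info(name): a dict with "fovy" (degrees; the focal length in pixels is half the picture's height over the tangent of half this angle, whatever the lens; pixels are square), "cx", "cy" (the principal point, pixels), "origin" and "orientation" of the camera in the world. Camera axes: x right, y down, z forward; pixel columns grow to the right and rows downward; lengths in m; the calibration is good to about 2 mm. The wrist camera is an equidistant fisheye: a pixel r from the principal point sees the ray r / f radians off the axis. A picture is of the moment at which its call begins: read the wrist's pose just before it. camera_info takes no time and is no camera call; for the wrist camera it gives the pose at the moment of the call.
- manip.close_job(): hands the job in; it is judged then, once.
The state is a dict: "time_s": time; "joint_positions": joint angles; "joint_vel": joint speeds; "joint_efforts": joint torques, N m; "tcp_pos": TCP position; "tool_rot": TCP orientation; "wrist_force": force on the tool from outside, world axes, zero at the start; "torque": the same for the moment, N m; "width": finger opening in m; "grip_force": force on a finger pad.
Only numpy, scipy, OpenCV 4.12 (cv2) and the standard library are available. Lean on these libraries where they do the work, as an engineer would, in place of code of your own. Each camera call takes 0.05 s, during which the arm holds its last target. There are 200 camera calls.

## Working session

There is one attempt and no reset: what is moved stays moved. The work goes in short steps, Python scripts to look and compute and a shell command to move; the robot and the scene stay as the last step left them, time stands still between calls to the robot, and variables do not carry over. Pictures are saved under pics/ and viewed, at most 10 in all, crops included, and the job is handed in when it is done.

```bash
mkdir -p pics
python3 - <<'E'
from bench import manip
import cv2,json
for n in("scene","side"):
    i=manip.camera_info(n);print(n,i)
    cv2.imwrite(f"pics/{n}0.png",manip.camera(n)[:,:,::-1])
print(manip.state())
E
```

```text
scene {'fovy': 50.776773109419906, 'cx': 284.72917526717737, 'cy': 198.25182827645088, 'origin': array([ 0.94577721, -0.49850306,  0.77844424]), 'orientation': array([-0.3256057 ,  0.88808123,  0.30421821, -0.11288904])}
side {'fovy': 43.16027325758894, 'cx': 283.3577381525936, 'cy': 203.74856752275412, 'origin': array([0.42245356, 0.8017642 , 0.67874466]), 'orientation': array([ 0.0453151 , -0.0759549 ,  0.88764609, -0.45195333])}
{'time_s': 0.1, 'joint_positions': array([-8.46004518e-02,  3.51188396e-01,  1.65238144e+00,  4.66447944e-05,
        1.13909229e+00, -8.46017721e-02]), 'joint_vel': array([ 0.00187437, -0.00106472, -0.00157425,  0.00077981,  0.00284056,
       -0.0008447 ]), 'joint_efforts': array([ 7.48983075e-04, -5.06837368e+01, -2.91875267e+01, -4.43532826e-05,
        2.64409253e-03,  5.99887670e-06]), 'tcp_pos': array([5.49702738e-01, 6.14583269e-05, 2.38800826e-01]), 'tool_rot': array([-4.22371232e-04,  7.07113121e-01,  7.07100238e-01, -3.28627005e-04]), 'wrist_force': array([-0.07137965,  0.54526543,  0.20741647]), 'torque': array([-0.0058689 ,  0.05415186, -0.011405  ]), 'grip_force': 0.0, 'width': 0.08557362918056224}
```

View pics/scene0.png

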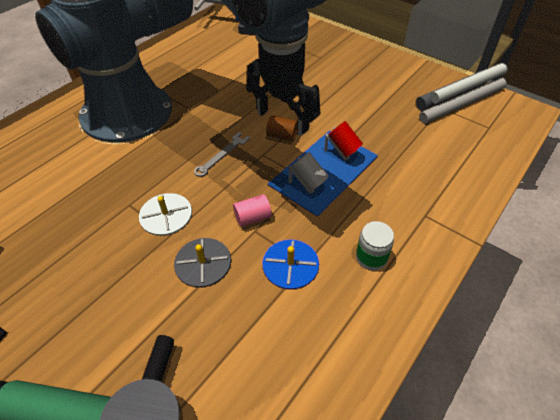

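View pics/side0.png

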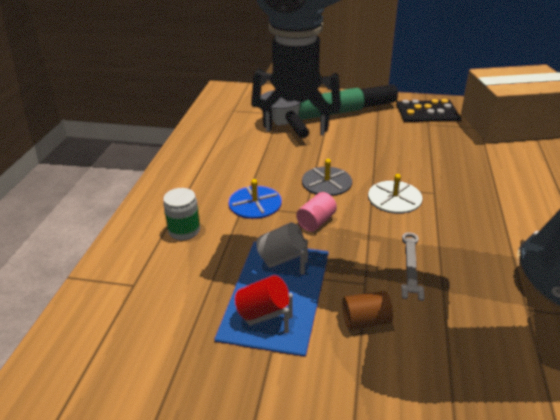

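Candidates for the cup: grey one at scene (308,173), pink (252,211), brown (284,128), red (345,140). I choose the grey one, in the rack bay. For the stand: dark (202,262), white (165,213), blue (291,263). I choose the dark one. In the side view these are at (283,246) and (327,180).

```bash
cat > h.py <<'E'
import numpy as np,cv2
from bench import manip
from scipy.spatial.transform import Rotation as R
def rot(q): return R.from_quat(np.r_[q[1:],q[0]])
def ray(i,p):
    f=210/np.tan(np.radians(i['fovy'])/2)
    d=np.c_[(np.atleast_2d(p)-[i['cx'],i['cy']])/f,np.ones(len(np.atleast_2d(p)))]
    d=rot(i['orientation']).apply(d);return d/np.linalg.norm(d,axis=1)[:,None]
def plane(i,p,z):
    d=ray(i,p);o=np.array(i['origin']);return o+d*((z-o[2])/d[:,2])[:,None]
def tri(i1,p1,i2,p2):
    o1,o2=np.array(i1['origin']),np.array(i2['origin']);d1=ray(i1,p1)[0];d2=ray(i2,p2)[0]
    s=np.linalg.lstsq(np.c_[d1,-d2],o2-o1,rcond=None)[0]
    a,b=o1+s[0]*d1,o2+s[1]*d2;return (a+b)/2,np.linalg.norm(a-b)
def comp(mask,near):
    n,l,s,c=cv2.connectedComponentsWithStats(mask.astype(np.uint8))
    k=min((k for k in range(1,n) if s[k,4]>25),key=lambda k:np.hypot(*(c[k]-near)))
    return l==k,c[k],s[k]
E
python3 - <<'E'
from h import *
I={n:manip.camera_info(n) for n in("scene","side")}
im={n:cv2.imread(f"pics/{n}0.png") for n in I}
near={"scene":dict(red=(345,140),peg=(201,252),met=(308,173),base=(323,180)),"side":dict(red=(262,298),peg=(327,170),met=(283,246),base=(275,300))}
C={}
for n in I:
    h=cv2.cvtColor(im[n],cv2.COLOR_BGR2HSV);H,S,V=[h[...,k].astype(int) for k in range(3)]
    m=dict(red=((H<4)|(H>176))&(S>200)&(V>90),peg=(H>20)&(H<32)&(S>150)&(V>90),met=(S<70)&(V>45),base=(H>100)&(H<125)&(S>150))
    for k in m:
        mm,c,s=comp(m[k],near[n][k]);ys,xs=np.nonzero(mm)
        C[n,k]=c
        if k=='peg': C[n,k]=np.array([xs[ys<=ys.min()+1].mean(),ys.min()])
        if k=='base':
            q=plane(I[n],np.c_[xs,ys],.005)[:,:2].astype(np.float32); print(n,'base',cv2.minAreaRect(q))
        print(n,k,C[n,k].round(1),s)
for k in('red','peg','met'):print(k,tri(I['scene'],C['scene',k],I['side'],C['side',k]))
a=cv2.resize(im['scene'][110:310,170:400],None,fx=1.7,fy=1.7,interpolation=2);b=cv2.resize(im['side'][150:350,210:440],None,fx=1.7,fy=1.7,interpolation=2)
cv2.imwrite('pics/crop1.png',np.hstack([a,b]))
E
```

```text
scene red [346.3 138.1] [330 122  32  33 528]
scene peg [198. 244.] [195 244   7   7  38]
scene met [307.8 172. ] [287 153  42  41 880]
scene base ((0.5585640668869019, 0.14931166172027588), (0.24902598559856415, 0.14760509133338928), 87.9975357055664)
scene base [324.5 176.4] [ 268  136  109   80 2949]
side red [262.9 294. ] [ 236  276   53   36 1223]
side peg [327.5 159. ] [325 159   6   7  30]
side met [281.6 247.9] [ 223  224  106   93 1741]
side base ((0.5593623518943787, 0.1522013396024704), (0.24529170989990234, 0.1459578573703766), 88.02454376220703)
side base [281.  314.6] [ 216  251  111  104 3977]
red (array([0.57014563, 0.21761439, 0.06401363]), np.float64(0.005612858675687867))
peg (array([ 0.51074871, -0.21608505,  0.06290737]), np.float64(0.0017737852249536067))
met (array([0.55996292, 0.08301626, 0.049512  ]), np.float64(0.003442879573195584))
```

View pics/crop1.png

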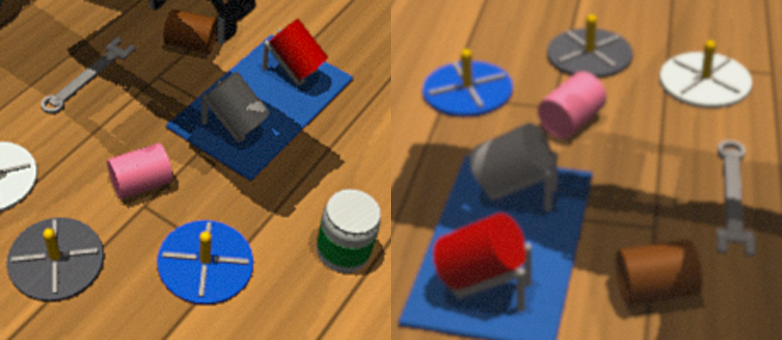

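The crop shows the bare grey cup in the rack bay and the dark stand (scene (202,262)) with its yellow peg, so both choices hold. Next I work out the pre-grasp pose: tool along the cup's axis, coming from its closed bottom, so the tool points straight down once the cup is upturned.

```bash
cat >> h.py <<'E'
def frame(u,v):
    u=np.array(u,float)/np.linalg.norm(u);v=np.array(v,float);v-=u*(u@v);v/=np.linalg.norm(v)
    return R.from_matrix(np.c_[np.cross(v,u),v,u])
def delta(p,rt):
    s=manip.state();r=rot(s['tool_rot'])
    print('shift',r.inv().apply(np.array(p)-s['tcp_pos']).round(4),'turn',(r.inv()*rt).as_rotvec().round(3))
U=np.array([.8187,-.0286,-.5736]);V=np.array([.035,.9994,0])
E
python3 - <<'E'
from h import *
c=np.array([.5575,.081,.06])
for s in(1,-1):
  delta(c-.11*U+[0,0,.05],frame(U,s*V))
I={n:manip.camera_info(n) for n in("scene","side")}
print('brown',plane(I['scene'],[(284,128)],.027),plane(I['side'],[(367,310)],.027))
print('pink',plane(I['scene'],[(252,211)],.027),'tin',plane(I['scene'],[(374,258)],.02))
E
```

```text
shift [ 0.0841 -0.0822  0.0658] turn [-0.733 -0.759 -1.406]
shift [ 0.0841 -0.0822  0.0658] turn [-0.766  0.739  1.469]
brown [[0.40585565 0.18983868 0.027     ]] [[0.40097409 0.18825449 0.027     ]]
pink [[ 0.5189686 -0.0685096  0.027    ]] tin [[ 0.78850524 -0.00607321  0.02      ]]
```

```bash
python3 -m creep '[[[0.084,-0.082,0.03,-0.733,-0.759,-1.406,1],[0.084,-0.082,0.03,-0.733,-0.759,-1.406,1],[0.084,-0.082,0.03,-0.733,-0.759,-1.406,1],[0.084,-0.082,0.03,-0.733,-0.759,-1.406,1],[0.084,-0.082,0.03,-0.733,-0.759,-1.406,1],[0.084,-0.082,0.066,-0.733,-0.759,-1.406,1],[0.084,-0.082,0.066,-0.733,-0.759,-1.406,1],[0.084,-0.082,0.066,-0.733,-0.759,-1.406,1],[0.084,-0.082,0.066,-0.733,-0.759,-1.406,1],[0.084,-0.082,0.066,-0.733,-0.759,-1.406,1]]]' 40
python3 - <<'E'
from h import *
s=manip.state();print(s['joint_positions'].round(3))
c=np.array([.5575,.081,.06]);delta(c-.11*U+[0,0,.05],frame(U,V))
E
```

```text
time_s: 1.1
tcp_pos: [0.4678, 0.0882, 0.1847]
tool_rot: [0.367, 0.209, 0.906, -0.013]
wrist_force: [11.5, 3.2, 9.3]
width: 0.0856
grip_force: 0.0
[ 0.279  0.168  2.298 -1.571  0.36   0.605]
shift [ 0.0065 -0.0054  0.009 ] turn [-0.192 -0.19  -0.339]
```

Pitch 35° puts the wrist near a singularity (q4 at its limit). I switch to a tool pitch of 60°, which leaves the tool leaning 25° at the end, with clearance still fine.

```bash
cat >> h.py <<'E'
a=np.radians(60);W=np.array([np.cos(a)*.9994,-.035*np.cos(a),-np.sin(a)])
E
python3 - <<'E'
from h import *
c=np.array([.5575,.081,.06]);delta(c-.12*W,frame(W,V))
E
```

```text
shift [-0.0071  0.0042  0.0357] turn [-0.114  0.241 -0.373]
```

```bash
python3 -m creep '[[[0,0,0,-0.114,0.241,-0.373,1],[0,0,0,-0.114,0.241,-0.373,1],[0,0,0.01,-0.114,0.241,-0.373,1],[-0.007,0.004,0.036,-0.114,0.241,-0.373,1],[-0.007,0.004,0.036,-0.114,0.241,-0.373,1],[-0.007,0.004,0.036,-0.114,0.241,-0.373,1],[-0.007,0.004,0.036,-0.114,0.241,-0.373,1],[-0.007,0.004,0.036,-0.114,0.241,-0.373,1],[-0.007,0.004,0.036,-0.114,0.241,-0.373,1],[-0.007,0.004,0.036,-0.114,0.241,-0.373,1]]]'
python3 - <<'E'
from h import *
s=manip.state();print(s['joint_positions'].round(3))
c=np.array([.5575,.081,.06]);delta(c-.12*W,frame(W,V))
i=manip.camera_info('wrist');print(i)
cv2.imwrite('pics/w1.png',manip.camera('wrist')[:,:,::-1])
cv2.imwrite('pics/side1.png',manip.camera('side')[:,:,::-1])
E
```

```text
time_s: 2.1
tcp_pos: [0.4984, 0.0828, 0.1649]
tool_rot: [0.26, 0.017, 0.966, -0.006]
wrist_force: [-0.1, 0.8, -0.2]
width: 0.0853
grip_force: 0.0
[ 0.11   0.221  2.166 -0.313  0.245 -1.141]
shift [0.0013 0.0003 0.0004] turn [-0.002  0.002  0.001]
{'fovy': 65.70646984690485, 'cx': 282.5852799330055, 'cy': 208.86268929969108, 'origin': array([0.37290225, 0.08817988, 0.24825619]), 'orientation': array([0.27780685, 0.66321911, 0.64163057, 0.26697186])}
```

View pics/w1.png

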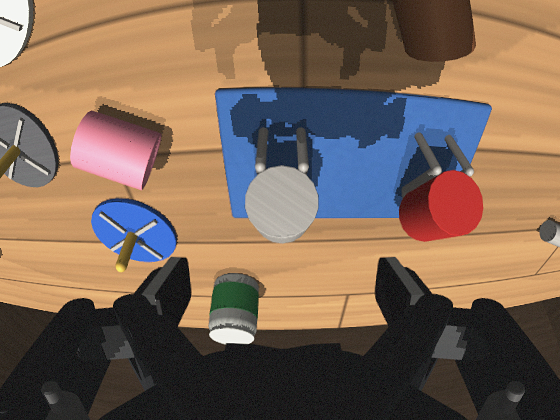

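The wrist view shows the grey cup's bottom disc at about (282,204), with the fingers' midline at x ≈ 283. The red cup is at (455,204) and the pink one at (118,150).

Run:
```python
from h import *
i={'fovy': 65.70646984690485, 'cx': 282.5852799330055, 'cy': 208.86268929969108, 'origin': np.array([0.37290225, 0.08817988, 0.24825619]), 'orientation': np.array([0.27780685, 0.66321911, 0.64163057, 0.26697186])}
f=210/np.tan(np.radians(i['fovy'])/2)
def fray(p):
    d=np.array(p)-[i['cx'],i['cy']];r=np.hypot(*d);t=r/f
    return rot(i['orientation']).apply(np.r_[d/r*np.sin(t),np.cos(t)])
h=cv2.cvtColor(cv2.imread('pics/w1.png'),cv2.COLOR_BGR2HSV);H,S,Vv=[h[...,k].astype(int) for k in range(3)]
for n,m,near in(('met',(S<45)&(Vv>110),(282,204)),('red',((H<5)|(H>175))&(S>150)&(Vv>140),(455,204))):
    mm,c,s=comp(m,near);print(n,s)
    ys,xs=np.nonzero(mm)
    # disc: widest rows
    w=[(y,xs[ys==y].min(),xs[ys==y].max()) for y in range(s[1],s[1]+s[3])]
    y,l,r=max(w,key=lambda t:t[2]-t[1])
    ye=np.mean([t[0] for t in w if t[2]-t[1]>=r-l-1]);print('row',ye,l,r,'top',s[1])
    d1,d2=fray((l-.5,ye)),fray((r+.5,ye));ang=np.arccos(d1@d2);D=.027/np.sin(ang/2)
    b=i['origin']+D*fray(((l+r)/2,ye));print('D',D,'bottom',b.round(4),'mid',(b+.035*U).round(4))
```

```text
met [ 245  163   73   80 4502]
row 202.0 245 317 top 163
D 0.24107691816152707 bottom [0.5406 0.0809 0.0752] mid [0.5692 0.0799 0.0551]
red [ 402  170   81   72 3434]
row 225.5 402 476 top 170
D 0.23475753347787995 bottom [0.5324 0.191  0.1101] mid [0.5611 0.19   0.09  ]
```

View pics/side1.png

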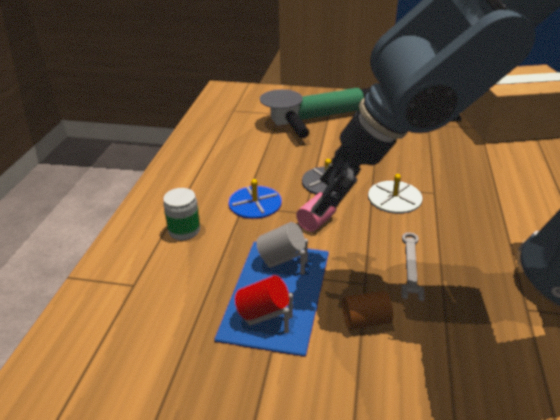

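Run:
```python
from h import *
i=manip.camera_info('scene')
print(plane(i,[(307.8,172)],.056))
c=np.array([.566,.0803,.057]);delta(c-.004*U+.011*W,frame(W,V))
```

```text
[[0.56156177 0.07750122 0.056     ]]
shift [-0.0027 -0.0002  0.1348] turn [-0.002  0.002  0.002]
```

```bash
python3 -m creep '[[[-0.003,0,0.03,0,0,0,1],[-0.003,0,0.06,0,0,0,1],[-0.003,0,0.08,0,0,0,1],[-0.003,0,0.095,0,0,0,1],[-0.003,0,0.105,0,0,0,1],[-0.003,0,0.115,0,0,0,1],[-0.003,0,0.125,0,0,0,1],[-0.003,0,0.134,0,0,0,1],[-0.003,0,0.134,0,0,0,1],[-0.003,0,0.134,0,0,0,1]]]'
python3 - <<'E'
from h import *
print(manip.state()['joint_positions'].round(3))
a=[cv2.resize(manip.camera(n)[y:y+150,x:x+200,::-1],(400,300),interpolation=2) for n,x,y in(('scene',220,90),('side',190,190))]
a.append(cv2.resize(manip.camera('wrist')[:,:,::-1],(400,300)))
cv2.imwrite('pics/g1.png',np.vstack([np.hstack(a[:2]),np.hstack([a[2],a[2]*0])]))
E
```

```text
time_s: 3.2
tcp_pos: [0.5684, 0.0823, 0.0513]
tool_rot: [0.259, 0.016, 0.966, -0.008]
wrist_force: [0.6, 0.2, -0.5]
width: 0.0854
grip_force: 0.0
[ 0.094  0.56   2.049 -1.409  0.072 -0.053]
```

View pics/g1.png

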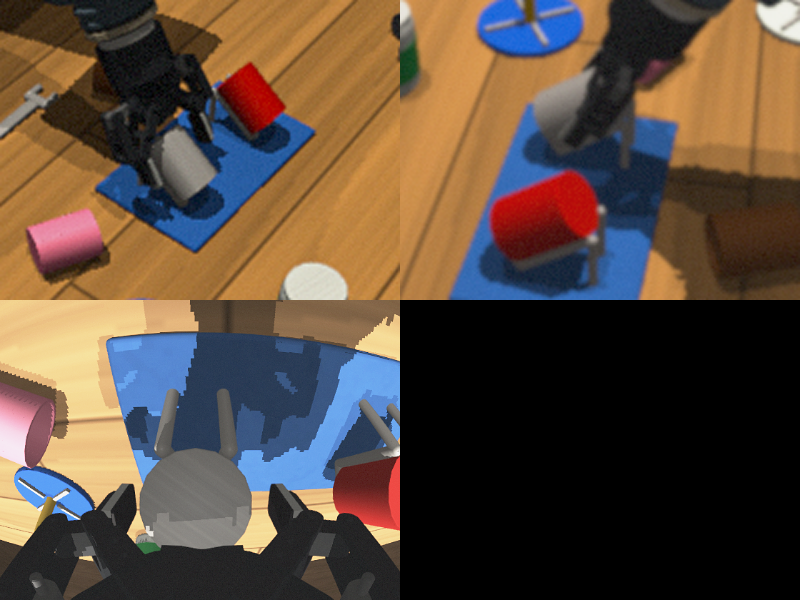

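Fingers straddle the grey cup (scene and side views), about 2 mm off centre. I correct that and close.

```bash
python3 -m creep '[[[0,-0.002,0,0,0,0,1],[0,-0.002,0,0,0,0,1],[0,-0.002,0,0,0,0,0],[0,-0.002,0,0,0,0,-0.5],[0,-0.002,0,0,0,0,-1],[0,-0.002,0,0,0,0,-1],[0,-0.002,0,0,0,0,-1],[0,-0.002,0,0,0,0,-1],[0,-0.002,0,0,0,0,-1],[0,-0.002,0,0,0,0,-1]]]' 50
```

```text
time_s: 4.35
tcp_pos: [0.5688, 0.0801, 0.0518]
tool_rot: [0.26, 0.017, 0.965, -0.009]
wrist_force: [-2.8, -2.4, 6.2]
width: 0.054
grip_force: 51.1
```

```bash
python3 -m creep '[[[-0.003,0,-0.005,0,0,0,-1],[-0.006,0,-0.01,0,0,0,-1],[-0.01,0,-0.0175,0,0,0,-1],[-0.015,0,-0.026,0,0,0,-1],[-0.022,0,-0.038,0,0,0,-1],[-0.03,0,-0.052,0,0,0,-1],[-0.04,0,-0.069,0,0,0,-1],[-0.05,0,-0.087,0,0,0,-1],[-0.06,0,-0.104,0,0,0,-1],[-0.07,0,-0.121,0,0,0,-1]]]'
python3 - <<'E'
from h import *
s=manip.state();print(s['joint_positions'].round(3),s['wrist_force'].round(2),s['width'])
cv2.imwrite('pics/l1.png',np.hstack([cv2.resize(manip.camera(n)[y:y+225,x:x+300,::-1],(400,300),interpolation=2) for n,x,y in(('scene',180,40),('side',140,130))]))
E
```

```text
time_s: 5.35
tcp_pos: [0.5683, 0.0817, 0.1919]
tool_rot: [0.259, 0.016, 0.966, -0.009]
wrist_force: [0.3, -0.3, -0.7]
width: 0.0537
grip_force: 52.6
[ 0.094  0.284  1.984 -0.205  0.36  -1.271] [ 0.3  -0.34 -0.72] 0.05371142811878944
```

View pics/l1.png

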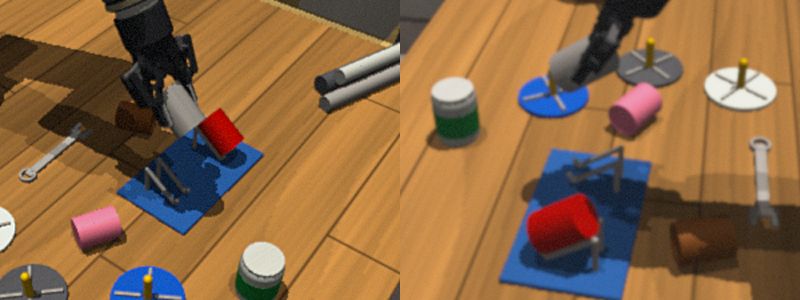

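Cup held and lifted clear; the red cup has stayed in its bay.

```bash
cat >> h.py <<'E'
Rg=rot([.26,.017,.965,-.009])
psi=-.3;e=np.array([np.cos(psi),np.sin(psi),0]);Vp=np.array([-np.sin(psi),np.cos(psi),0])
RT=frame(-np.cos(np.radians(65))*e-np.sin(np.radians(65))*np.array([0,0,1]),Vp)
rc=Rg.inv().apply(np.array([.566,.0803,.057])-[.5688,.0801,.0518])
uc=Rg.inv().apply(U)
PEG=np.array([.511,-.216,.062])
E
python3 - <<'E'
from h import *
print(RT.apply(uc).round(3),rc)
delta(np.r_[PEG[:2],.15]-RT.apply(rc),RT)
E
```

```text
[-0.001  0.008 -1.   ] [-1.87908867e-04  5.04035749e-05 -5.90611122e-03]
shift [ 0.0694 -0.2987  0.0187] turn [0.005 0.961 0.275]
```

```bash
python3 -m creep '[[[0.003,-0.015,0,0,0.05,0.015,-1],[0.01,-0.045,0,0.001,0.14,0.04,-1],[0.018,-0.08,0,0.001,0.25,0.07,-1],[0.026,-0.115,0,0.002,0.37,0.105,-1],[0.035,-0.15,0.003,0.002,0.48,0.138,-1],[0.043,-0.185,0.007,0.003,0.6,0.17,-1],[0.052,-0.22,0.011,0.004,0.71,0.205,-1],[0.06,-0.255,0.015,0.005,0.82,0.235,-1],[0.066,-0.285,0.018,0.005,0.91,0.26,-1],[0.069,-0.298,0.019,0.005,0.961,0.275,-1]]]'
python3 -m creep '[[[0,0,0,0,0,0,-1],[0,0,0,0,0,0,-1],[0,0,0,0,0,0,-1],[0,0,0,0,0,0,-1],[0,0,0,0,0,0,-1],[0,0,0,0,0,0,-1],[0,0,0,0,0,0,-1],[0,0,0,0,0,0,-1],[0,0,0,0,0,0,-1],[0,0,0,0,0,0,-1]]]'
python3 - <<'E'
from h import *
print(manip.state()['joint_positions'].round(3));delta(np.r_[PEG[:2],.15]-RT.apply(rc),RT)
for n in('scene','side'):cv2.imwrite(f'pics/{n}2.png',manip.camera(n)[:,:,::-1])
a,b=[cv2.imread(f'pics/{n}2.png') for n in('scene','side')]
cv2.imwrite('pics/p1.png',np.hstack([cv2.resize(a[130:310,110:290],(400,400),interpolation=2),cv2.resize(b[60:240,240:420],(400,400),interpolation=2)]))
E
```

```text
time_s: 6.45
tcp_pos: [0.5068, -0.2172, 0.1402]
tool_rot: [-0.219, 0.148, 0.964, 0.032]
wrist_force: [0.7, 0.1, -1.5]
width: 0.0538
grip_force: 52.7
time_s: 7.45
tcp_pos: [0.5078, -0.2147, 0.1426]
tool_rot: [-0.216, 0.146, 0.965, 0.032]
wrist_force: [0.6, -0.4, -1.5]
width: 0.0535
grip_force: 52.7
[-0.453  0.679  1.439 -0.067  1.459 -1.701]
shift [ 0.0002 -0.0003 -0.0022] turn [-0.001 -0.004 -0.001]
```

View pics/p1.png

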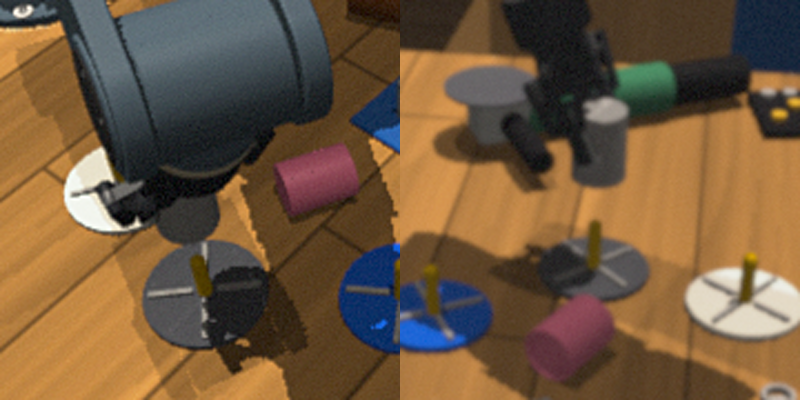

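The cup hangs mouth down and nearly upright over the dark stand: side view crop about (600,140), peg (597,225). Now I check lateral offset and tilt numerically.

Run:
```python
from h import *
def proj(i,P):
    f=210/np.tan(np.radians(i['fovy'])/2);q=rot(i['orientation']).inv().apply(np.array(P)-i['origin'])
    return q[:,:2]/q[:,2:]*f+[i['cx'],i['cy']]
m=np.r_[PEG[:2],.15]
for n,x0,x1,y0,y1 in(('side',312,346,98,146),('scene',176,216,205,245)):
    i=manip.camera_info(n);im=cv2.imread(f'pics/{n}2.png').astype(int)
    d=m-i['origin'];d[2]=0;d/=np.linalg.norm(d);p=np.array([-d[1],d[0],0])
    for z in(.115,.13,.15,.17):
        q=proj(i,[m*[1,1,0]+[0,0,z]+s*.027*p for s in(-1,0,1)]);print(n,z,q.round(1).tolist())
    print('front rim',proj(i,[m*[1,1,0]+[0,0,.115]-.027*d]).round(1),'back top',proj(i,[m*[1,1,0]+[0,0,.185]+.027*d]).round(1))
    sat=im.max(2)-im.min(2)
    for y in range(y0,y1,4):print(y,' '.join(f'{im[y,x].mean():.0f}/{sat[y,x]}' for x in range(x0-4,x1+4,2)))
```

```text
side 0.115 [[341.1, 138.7], [328.6, 138.3], [316.2, 137.8]]
side 0.13 [[341.5, 132.5], [328.9, 132.1], [316.4, 131.7]]
side 0.15 [[342.0, 124.2], [329.3, 123.8], [316.6, 123.4]]
side 0.17 [[342.5, 115.7], [329.6, 115.3], [316.8, 114.9]]
front rim [[328.4 144.4]] back top [[330.2 103.2]]
98 24/3 19/4 29/3 21/4 27/2 20/7 25/7 29/2 26/2 24/7 25/6 30/3 35/4 33/3 39/4 59/28 88/51 87/55 89/53 87/53 86/53
102 22/4 27/4 31/3 33/12 36/16 32/2 32/2 27/4 30/3 41/3 44/5 32/1 42/4 46/4 57/18 70/36 67/43 69/36 66/35 66/34 62/32
106 27/4 33/5 30/7 31/12 29/1 25/13 25/2 62/6 119/14 129/16 135/15 160/16 177/21 166/19 151/14 138/12 102/10 53/13 46/18 42/18 42/22
110 28/3 27/4 16/2 23/10 39/5 36/1 26/2 48/1 97/11 150/15 161/18 159/19 155/17 155/15 155/16 154/16 152/16 100/10 42/18 35/15 36/14
114 31/6 25/11 26/4 25/6 21/2 32/1 29/2 35/6 77/8 104/13 119/13 131/16 138/16 129/14 118/13 100/10 78/9 64/12 44/33 46/32 47/28
118 27/2 16/8 21/1 28/4 17/8 29/3 29/3 37/6 56/1 60/5 62/6 59/8 59/5 59/7 62/6 68/5 71/11 93/53 104/96 115/104 120/110
122 43/28 53/42 62/52 61/43 39/8 22/2 30/2 48/3 63/3 56/5 58/10 61/6
[... 1761 characters left out ...]
 53/2 53/5 54/3 49/7 53/7 48/8 53/6 48/4 48/6 44/3 57/23 106/101 114/101 112/109 112/110 147/139
229 124/22 8/1 44/9 51/3 31/6 53/3 47/7 50/7 51/8 53/4 55/7 51/5 49/3 48/7 50/5 49/7 47/4 47/4 70/45 114/108 114/109 114/114 118/109 114/109
233 67/19 66/56 101/95 108/105 87/80 51/4 48/0 51/7 53/6 54/7 50/3 52/1 52/3 50/7 53/4 51/3 48/6 70/48 116/116 117/110 118/107 114/104 111/106 116/106
237 103/104 103/95 101/96 101/96 97/96 103/104 81/61 48/3 47/2 51/2 51/7 54/2 46/4 46/7 46/7 75/46 114/94 108/96 112/96 112/102 111/108 114/108 115/113 118/114
241 102/93 103/91 104/97 110/102 109/112 116/112 114/111 108/108 104/100 96/56 86/9 84/3 76/3 83/5 99/1 162/20 79/1 83/5 79/3 81/3 78/2 81/8 83/5 90/21
```

Within about 1–2 mm laterally and about 1° in tilt. Descending.

```bash
python3 -m creep '[[[-0.003,0,0.006,0,0,0,-1],[-0.008,0,0.018,0,0,0,-1],[-0.013,0,0.027,0,0,0,-1],[-0.017,0,0.036,0,0,0,-1],[-0.021,0,0.045,0,0,0,-1],[-0.025,0,0.054,0,0,0,-1],[-0.03,0,0.064,0,0,0,-1],[-0.034,0,0.073,0,0,0,-1],[-0.038,0,0.0815,0,0,0,-1],[-0.038,0,0.0815,0,0,0,-1]]]'
python3 -m creep '[[[0,0,0,0,0,0,-1],[0,0,0,0,0,0,-1],[0,0,0,0,0,0,-1],[-0.001,0,0.002,0,0,0,-1],[-0.001,0,0.002,0,0,0,-1],[-0.002,0,0.004,0,0,0,-1],[-0.002,0,0.004,0,0,0,-1],[-0.002,0,0.004,0,0,0,-1],[-0.002,0,0.004,0,0,0,-1],[-0.002,0,0.004,0,0,0,-1]]]'
python3 - <<'E'
from h import *
delta(np.r_[PEG[:2],.047]-RT.apply(rc),RT)
a,b=[manip.camera(n)[:,:,::-1] for n in('scene','side')]
cv2.imwrite('pics/p2.png',np.hstack([cv2.resize(a[150:330,110:290],(400,400),interpolation=2),cv2.resize(b[90:270,240:420],(400,400),interpolation=2)]))
E
```

```text
time_s: 8.55
tcp_pos: [0.5068, -0.2145, 0.0514]
tool_rot: [-0.217, 0.146, 0.965, 0.032]
wrist_force: [0.1, 0.6, -0.3]
width: 0.0538
grip_force: 52.7
time_s: 9.55
tcp_pos: [0.5075, -0.2149, 0.0483]
tool_rot: [-0.216, 0.146, 0.965, 0.032]
wrist_force: [-1.0, -0.4, -1.7]
width: 0.0537
grip_force: 52.7
shift [-0.0037 -0.0001  0.0055] turn [-0.001 -0.004 -0.001]
```

View pics/p2.png

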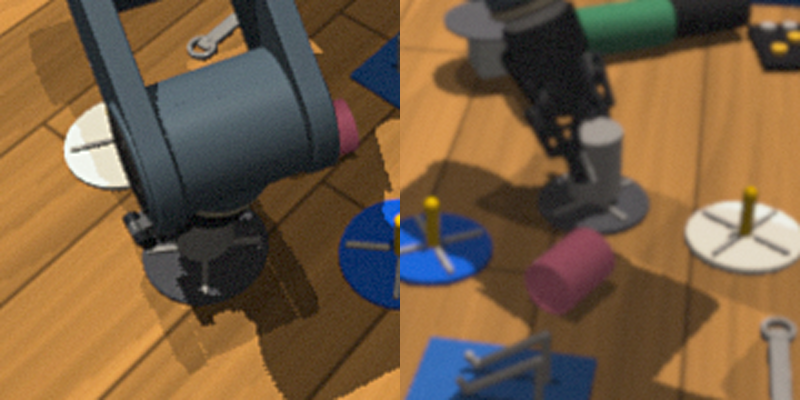

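The cup is over the peg and low on the stand (side crop about (600,165)), with roughly 6 mm left to go. Creep down to contact.

```bash
python3 -m creep '[[[-0.0005,0,0.001,0,0,0,-1],[-0.001,0,0.002,0,0,0,-1],[-0.0012,0,0.0025,0,0,0,-1],[-0.0014,0,0.003,0,0,0,-1],[-0.0016,0,0.0035,0,0,0,-1],[-0.0018,0,0.004,0,0,0,-1],[-0.0018,0,0.004,0,0,0,-1],[-0.0018,0,0.004,0,0,0,-1],[-0.0018,0,0.004,0,0,0,-1],[-0.0018,0,0.004,0,0,0,-1]]]'
```

```text
time_s: 10.65
tcp_pos: [0.5074, -0.2148, 0.0439]
tool_rot: [-0.216, 0.146, 0.965, 0.032]
wrist_force: [-0.1, 0.1, -0.8]
width: 0.0534
grip_force: 52.7
```

```bash
python3 -m creep '[[[-0.0002,0,0.0005,0,0,0,-1],[-0.0004,0,0.001,0,0,0,-1],[-0.0006,0,0.0014,0,0,0,-1],[-0.0008,0,0.0018,0,0,0,-1],[-0.0008,0,0.0018,0,0,0,-1],[-0.0008,0,0.0018,0,0,0,-1],[-0.0008,0,0.0018,0,0,0,-1],[-0.0008,0,0.0018,0,0,0,-1],[-0.0008,0,0.0018,0,0,0,-1],[-0.0008,0,0.0018,0,0,0,-1]]]'
```

```text
time_s: 11.65
tcp_pos: [0.5074, -0.2148, 0.0419]
tool_rot: [-0.216, 0.146, 0.965, 0.032]
wrist_force: [-0.6, -0.3, -1.0]
width: 0.0535
grip_force: 52.7
```

```bash
python3 -m creep '[[[-0.0002,0,0.0004,0,0,0,-1],[-0.0003,0,0.0007,0,0,0,-1],[-0.0005,0,0.001,0,0,0,-1],[-0.0006,0,0.0013,0,0,0,-1],[-0.0006,0,0.0013,0,0,0,-1],[-0.0006,0,0.0013,0,0,0,-1],[-0.0006,0,0.0013,0,0,0,-1],[-0.0006,0,0.0013,0,0,0,-1],[-0.0006,0,0.0013,0,0,0,-1],[-0.0006,0,0.0013,0,0,0,-1]]]'
```

```text
time_s: 12.65
tcp_pos: [0.5074, -0.2148, 0.0405]
tool_rot: [-0.216, 0.146, 0.965, 0.032]
wrist_force: [0.4, 0.1, 0.1]
width: 0.0543
grip_force: 52.7
```

```bash
python3 -m creep '[[[-0.0002,0,0.0004,0,0,0,-1],[-0.0003,0,0.0007,0,0,0,-1],[-0.0005,0,0.001,0,0,0,-1],[-0.0006,0,0.0013,0,0,0,-1],[-0.0006,0,0.0013,0,0,0,-1],[-0.0006,0,0.0013,0,0,0,-1],[-0.0006,0,0.0013,0,0,0,-1],[-0.0006,0,0.0013,0,0,0,-1],[-0.0006,0,0.0013,0,0,0,-1],[-0.0006,0,0.0013,0,0,0,-1]]]'
```

```text
time_s: 13.65
tcp_pos: [0.5074, -0.2148, 0.0399]
tool_rot: [-0.216, 0.146, 0.965, 0.032]
wrist_force: [-1.8, 0.4, 8.5]
width: 0.054
grip_force: 53.3
```

Contact (8.5 N). Ease off half a millimetre and open gently.

```bash
python3 -m creep '[[[0.0002,0,-0.0004,0,0,0,-1],[0.0002,0,-0.0004,0,0,0,-1],[0.0002,0,-0.0004,0,0,0,-0.2],[0.0002,0,-0.0004,0,0,0,0.2],[0.0002,0,-0.0004,0,0,0,0.4],[0.0002,0,-0.0004,0,0,0,0.6],[0.0002,0,-0.0004,0,0,0,0.8],[0.0002,0,-0.0004,0,0,0,1],[0.0002,0,-0.0004,0,0,0,1],[0.0002,0,-0.0004,0,0,0,1]]]' 20
```

```text
time_s: 14.65
tcp_pos: [0.5073, -0.2148, 0.0395]
tool_rot: [-0.216, 0.146, 0.965, 0.032]
wrist_force: [-0.0, 0.4, 0.4]
width: 0.0856
grip_force: 0.0
```

```bash
python3 -m creep '[[[0,0,0,0,0,0,1],[0,0,0,0,0,0,1],[0,0,-0.005,0,0,0,1],[0,0,-0.015,0,0,0,1],[0,0,-0.03,0,0,0,1],[0,0,-0.05,0,0,0,1],[0,0,-0.07,0,0,0,1],[0,0,-0.1,0,0,0,1],[0,0,-0.13,0,0,0,1],[0,0,-0.16,0,0,0,1]]]'
python3 - <<'E'
from h import *
a,b=[manip.camera(n)[:,:,::-1] for n in('scene','side')]
cv2.imwrite('pics/p3.png',np.hstack([cv2.resize(a[110:340,110:400],(400,317),interpolation=2),cv2.resize(b[90:350,210:440],(354,400),interpolation=2)[:317]]))
E
```

```text
time_s: 15.65
tcp_pos: [0.5732, -0.2349, 0.1864]
tool_rot: [-0.216, 0.146, 0.965, 0.032]
wrist_force: [0.1, -0.8, -0.4]
width: 0.0855
grip_force: 0.0
```

View pics/p3.png

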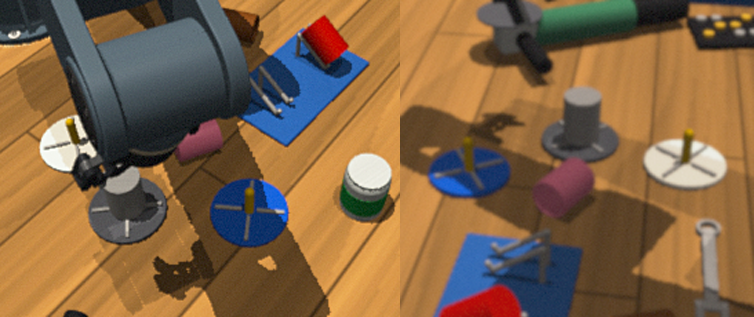

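The cup stands upright, mouth down and centred on the dark stand, at side crop (581,118). The red cup and the tin are where they were, and the gripper is clear.

```bash
python3 -c "
from bench import manip
print(manip.close_job())"
```

```text
the job is handed in; nothing more can be done
None
```

The metal cup stands straight, mouth down over the yellow peg of the dark stand and released, with the red cup and the tin left in place; I handed the job in at about 16 s (no verdict was returned).

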